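# Seat the terminal nut in the diode plate

### The job

Nudge the brass collar nut across the diode plate, keeping it on the plate and never picking it up, until its collar drops into the round pocket onto the white nylon washer. Then press down on top of the nut until it and the washer stop on the ledge inside, bedding it with a steady push of about 12 N (the nylon cracks above 20 N), and let go. Push gently throughout, and leave the stud, the screwdriver and the bearings where they lie.

Things in the scene. Friction and masses are not known exactly. Their poses are not given: they have to be found in the camera images.
- plate_face (a point): Centre of the level top face of the dark grey diode plate, 170 mm (x) by 120 mm (y), fixed, face 37 mm above the counter. The face is bare and smooth for |y| < 30 mm; two rows of three round diodes 13 mm across, 6 mm high, with thin leads to 15 mm high, stand along y = +-48 mm, and four screw heads 10 mm across, 5 mm high, at x = +-76, y = +-36 mm. The pocket is at x = 45 mm, y = 0.
- pocket (a point): Centre of the mouth of the round pocket in the plate, level with the plate's face; axes as the plate's. Straight walls, 28.5 mm in diameter (1.25 mm of play all round the nut's collar). In it stands the white nylon washer, its top 3.6 to 4.4 mm below the face. It is a stiff push fit: it takes about 5 N to slide down, stays where it is left, and stops hard on a ledge.
- nut_center (a point): Centre (half-way up, on the axis) of the tall brass collar nut, loose on the plate, collar down: 18 mm high, 40 g, round collar 26 mm in diameter and 4 mm thick at the bottom, above it a hexagon 18 mm across flats; z is its axis. On the plate its centre is 9 mm above the face, dropped in about 5 mm, bedded a further 1 to 6 mm lower: the ledge's depth differs from plate to plate and is not measured.
- stud_center (a point): Centre of the loose brass terminal stud lying on the counter beside the plate: 38 mm long along its x, 12 mm thick, with a hexagonal collar 18 mm across. Leave it alone.
- screwdriver: The stubby screwdriver with a yellow handle lying on the counter beside the plate, about 100 mm long along its x, handle to -x. Leave it alone.
- bearing_a_center (a point): Centre of a chrome ball bearing (ring 40 mm outside, 12 mm high) lying flat on the counter just beyond an end of the plate. Leave it alone.
- bearing_b_center (a point): Centre of a like bearing, near the funnel stand. Leave it alone.
- bearing_c_center (a point): Centre of a like bearing, near the funnel stand. Leave it alone.
- funnel_stand: The fixed ring stand with the tin funnel, well to the right of the plate (-y): base 160 by 100 mm, rod to 314 mm high, funnel 121 mm across with its rim 239 mm high. Origin under the middle of the base.

How it is judged:
By the outcome, as a careful person would: the job done as asked, in the order asked, and still so for the second after the job is handed in, with the robot touching nothing.
It also fails if it takes over 54 s, if anything falls off the work surface, if the arm or the gripper's body presses on something with over 40 N, if the wrist force passes 120 N, or if a joint passes its speed limit or range.

### The arm

A 6-joint arm with a two-finger parallel gripper is mounted at the origin on the work surface. World frame = base frame: x ahead of the robot, y to its left, z up, the work surface at z = 0. Lengths are in mm, angles in rad, forces in N, time in s.
With the tool pointing down it reaches from about 350 to 725 mm from the base axis. Payload 4.3 kg.
Tool frame: the origin (TCP) lies at the very end of the fingers, on their centre line; the grasp point (between the pads) lies 19 mm behind it; z points along the fingers, x is the direction in which the jaws open and shut, and the axes are right-handed (so a half turn about z gives the same grasp; the last joint's range is limited). The gripper opens to 85 mm and grips with 20 to 120 N. Pads are 22 mm wide; open, the fingers measure 114 mm over their backs; the gripper's body (76 mm by 85 mm) begins 54 mm behind the grasp point. The pads swing forward as they close: fully open they stand 13 mm farther back than shut.
Start: joints at [1.008, 0.377, 0.081, 1.274, 0, 1.46], TCP at [251.568, 517.092, 194.029] pointing down, gripper open.
Joint ranges: [-2.72, 2.72], [-0.84, 1.66], [-1.02, 1.22], [-1.77, 2.12], [-1.37, 1.28], [-3.14, 3.14]. Speed limits (rad/s): [2.57, 2.57, 3.14, 3.14, 3.14, 3.14].

### API

Orientations are given as a rotation vector (axis times angle).
In Python, from plant import robot gives the robot as it stands.
- The arm moves only by the tool move_arm, never from a script. Its argument "rows" is a list of rows, each a list of 3 entries, a list of its own where there are three numbers: the gripper command: -1 is shut, 1 is fully open, values between are in proportion, then the shift along the world's x, y, z in mm, then the turn, a rotation vector about the world's x, y, z in rad. A call has 1 to 20 rows; each row is the pose to reach, as a shift and turn from the pose commanded when the call began; what a row does not reach only later rows make up. A row lasts 1/8 s, in which the tool goes at most 62.5 mm and 10.7 degrees, less where a joint would pass 70% of its speed; a pose out of reach is approached as far as the arm can. A call with a gripper value outside its range is refused whole. The fingers move at their own pace and stop on an object; the grip force is fixed at half the most. Time passes only in rows, so rows that repeat a pose let the fingers close. It gives the time, the measured TCP pose, the force and the opening at its end, in the units of the state.
- robot.get_obs(): the state, without advancing time (a new reading comes with each control period).
- robot.capture(name): name is "scene" or "top"; returns a dict with "image" (384x512x3 uint8, red, green, blue), "depth" (384x512 float32, mm along the optical axis (not along the pixel's ray), 0 where there is no reading), "mtx" (3x3 intrinsics, pixels), "k1" (the pictures are not rectified: a ray, as slopes to the right and down, at radius r is drawn at 1 + k1 r^2 times it, then the intrinsics apply), "camera_from_world" (4x4, takes a point from world to camera coordinates). Camera axes: x right, y up, looking along -z (the intrinsics and any distortion apply to the point x, -y, -z); pixel columns grow to the right and rows downward; lengths in mm; the calibration is good to about 2 mm. A picture is of the moment at which its call begins.
- robot.finish_job(): hands the job in, once; it reports no verdict.
Trained networks look in the newest picture that a camera, given by its name, has taken for a name from the list of things; names that differ only in an ending like _2 or _b are one class to them, and where a whole thing is asked for, a point or a joint stands for the part that bears it (a point fixed in the world has none). Each returns a list of dicts, best first, with "p" (0 to 1); they miss things now and then, are a little off and sometimes report something else, mostly with a low value. They report only what shows in the picture. A call takes as long as a camera call.
- robot.recognise(camera, label): "pixel" ([column, row] in pixels, amid what is visible of it).
- robot.landmark_of(camera, label): "pixel" ([column, row] in pixels: a listed point, or the origin of a listed thing).
The state is a dict: "t": time; "joint_positions": joint angles; "dq": joint speeds; "effort": joint torques, N m; "tcp_pos": TCP position; "ee_rot": TCP orientation; "ft_force": force on the tool from outside, world axes, zero at the start; "wrist_torque": the same for the moment, N m; "finger_gap": finger opening in mm.
Only numpy, scipy, OpenCV 4.12 (cv2) and the standard library are available. Lean on these libraries where they do the work, as an engineer would, in place of code of your own. Each camera call takes 0.05 s, during which the arm holds its last target. There are 200 camera calls.

## Working session

There is one attempt and no reset: what is moved stays moved. The work goes in short steps, Python scripts to look and compute and a tool call to move; the robot and the scene stay as the last step left them, time stands still between calls to the robot, and variables do not carry over. Pictures are saved under pics/ and viewed, about 8 in all and at most 12, crops included, and the job is handed in when it is done.

Besides the shell and the picture viewer there is one more tool, called after ">>>" as name([rows], argument=value, ...), one row to a line, values as JSON. move_arm: Moves the arm, as the interface text tells. Its arguments: {"type":"object","properties":{"rows":{"type":"array","items":{"type":"array"}}},"required":["rows"]}

```bash
mkdir -p pics; cat > h.py <<'E'
import numpy as np, cv2
from plant import robot
def cam(n,save=None):
    c=robot.capture(n)
    if save: cv2.imwrite('pics/'+save,cv2.cvtColor(c['image'],cv2.COLOR_RGB2BGR))
    return c
def ray(c,px):
    K=c['mtx'];d=np.array([(px[0]-K[0,2])/K[0,0],(px[1]-K[1,2])/K[1,1]]);u=d.copy()
    for _ in range(20): u=d/(1+c['k1']*(u@u))
    T=np.linalg.inv(c['camera_from_world']);return T[:3,3],T[:3,:3]@np.array([u[0],-u[1],-1])
def at_z(c,px,z):
    o,d=ray(c,px);return o+d*(z-o[2])/d[2]
def by_depth(c,px):
    o,d=ray(c,px);return o+d*c['depth'][int(round(px[1])),int(round(px[0]))]
def proj(c,p):
    q=c['camera_from_world'][:3,:3]@np.array(p)+c['camera_from_world'][:3,3]
    u=np.array([q[0],-q[1]])/-q[2];u=u*(1+c['k1']*(u@u));K=c['mtx']
    return np.array([K[0,0]*u[0]+K[0,2],K[1,1]*u[1]+K[1,2]])
E
python3 - <<'E'
from h import *
np.set_printoptions(precision=1,suppress=True)
Z={'plate_face':37,'pocket':37,'nut_center':46,'stud_center':9,'screwdriver':12,'bearing_a_center':6,'funnel_stand':0}
for n in('scene','top'):
    c=cam(n,n+'0.png'); print(n,np.linalg.inv(c['camera_from_world'])[:3,3],c['mtx'][0,0])
    for l,z in Z.items():
        for r in robot.landmark_of(n,l)[:4]: print(l,round(r['p'],2),np.array(r['pixel']),at_z(c,r['pixel'],z),by_depth(c,r['pixel']))
o=robot.get_obs();print(o)
a=cv2.imread('pics/scene0.png');b=cv2.imread('pics/top0.png');cv2.imwrite('pics/both0.png',cv2.resize(np.vstack([a,b]),(400,600))) 
E
```

```text
scene [1447.6 -133.7  790.9] 457.4378250133449
pocket 0.64 [353.6 222.8] [634.   75.3  37. ] [629.9  76.3  33.2]
pocket 0.41 [388.3 245.2] [709.  143.2  37. ] [682.2 153.3   9.6]
nut_center 0.59 [327.8 205.8] [581.6  17.9  46. ] [590.8  16.3  53.9]
stud_center 0.58 [313.9 254.6] [712.3 -24.6   9. ] [704.3 -23.4   0.5]
stud_center 0.45 [347.  201.6] [521.6  77.7   9. ] [564.8  67.8  45.4]
stud_center 0.45 [123.5 183. ] [ 440.1 -536.8    9. ] [ 447.9 -533.7   15. ]
screwdriver 0.83 [313.4 253.2] [710.7 -25.8  12. ] [697.8 -23.9  -1.7]
bearing_a_center 0.48 [387.5 244.5] [676.3 153.2   6. ] [683.4 150.6  13.2]
funnel_stand 0.79 [124.4 180.1] [ 415.  -542.1    0. ] [ 437.8 -533.1   17.5]
funnel_stand 0.38 [151.7 164.9] [ 340.6 -477.6    0. ] [ 362.5 -470.8   15.7]
top [ 433.6 -157.2 1409.1] 476.7288693833903
plate_face 0.64 [186.2 182.6] [601.9  36.1  37. ] [601.9  36.1  36.8]
pocket 0.73 [172.4 173.9] [626.7  77.7  37. ] [627.8  79.   29. ]
pocket 0.26 [208.6 156.1] [681.3 -26.8  37. ] [685.1 -24.8  16.1]
nut_center 0.6 [192.7 188. ] [585.5  15.4  46. ] [584.2  13.9  57.5]
stud_center 0.43 [209.6 155.5] [688.2 -27.1   9. ] [686.4 -28.   19.1]
screwdriver 0.58 [205.2 154.1] [691.7 -14.1  12. ] [693.8 -12.9   0.3]
bearing_a_center 0.42 [151.9 159.7] [673.  147.1   6. ] [673.1 147.3   5. ]
bearing_a_center 0.33 [173.5 173.9] [631.1  79.6   6. ] [626.8  74.5  36.8]
funnel_stand 0.64 [382.1 251.9] [ 411.8 -547.6    0. ] [ 412.  -544.3   12.1]
{'t': 0.8, 'joint_positions': array([1. , 0.4, 0.1, 1.3, 0. , 1.5]), 'dq': array([-0.,  0.,  0.,  0.,  0., -0.]), 'effort': array([ -0. , -46.3,  27. ,   0. ,  -0. ,  -0. ]), 'tcp_pos': array([251.6, 517.1, 194. ]), 'ee_rot': array([-2.7, -1.7, -0. ]), 'ft_force': array([ 0.2,  0.4, -0.5]), 'wrist_torque': array([-0.,  0.,  0.]), 'finger_gap': 85.15350970376713}
```

```bash
python3 - <<'E'
import cv2,numpy as np
a=cv2.imread('pics/scene0.png')[150:300,250:450];b=cv2.imread('pics/top0.png')[110:260,110:260]
b=cv2.resize(b,(600,600),interpolation=2);cv2.imwrite('pics/b.png',b)
cv2.imwrite('pics/a.png',cv2.resize(a,(800,600),interpolation=2))
E
```

```text
(no output)
```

View pics/a.png

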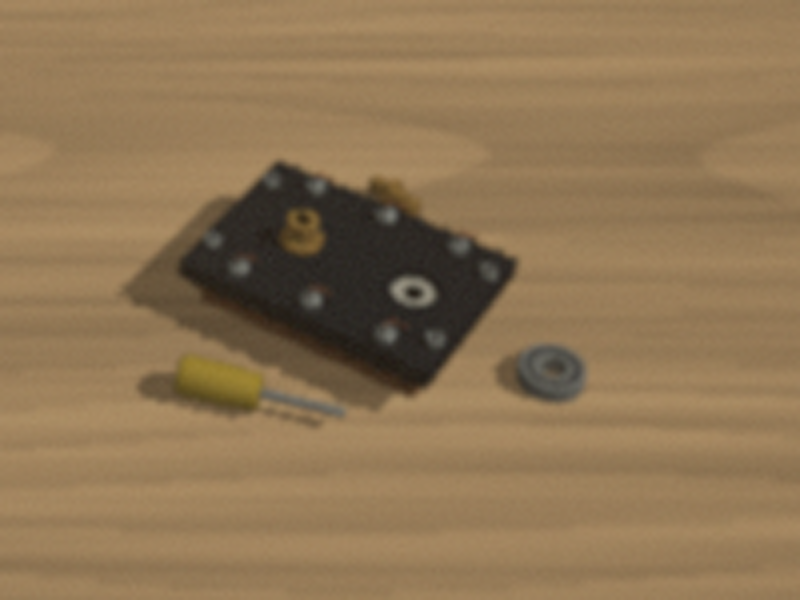

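View pics/b.png

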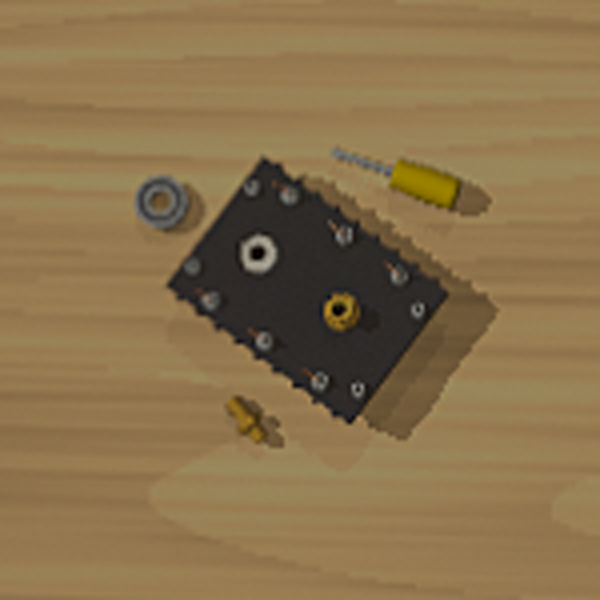

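The two views show the nut at about top pixel (195,188) and the washer/pocket at (174.5,173.5). The stretch between them is clear, the screwdriver and stud lie beside the plate's long sides, and a bearing lies past the pocket end. Next I refine the nut-to-pocket offset with soft silhouettes in both cameras.

```bash
cat > m.py <<'E'
from h import *
from scipy.ndimage import label
def grab(n,k=5):
    c=robot.capture(n);im=c['image'].astype(float)
    for _ in range(k-1): im+=robot.capture(n)['image']
    c['im']=im/k;return c
S=8
def blob(w,c0,R,box):
    # soft weights -> centroid within box round c0 (u,v)
    x0,y0=np.round(c0).astype(int)-box; sub=w[y0:y0+2*box+1,x0:x0+2*box+1]
    yy,xx=np.mgrid[y0:y0+2*box+1,x0:x0+2*box+1]
    return np.array([(sub*xx).sum(),(sub*yy).sum()])/sub.sum(),sub.sum()
def cen(polys,c,org):
    m=np.zeros((60*S,60*S),np.uint8)
    for P in polys:
        uv=np.array([proj(c,p) for p in P]);uv=((uv-org)*S)
        cv2.fillPoly(m,[cv2.convexHull(np.round(uv).astype(np.int32))],1)
    M=cv2.moments(m,True);return np.array([M['m10'],M['m01']])/M['m00']/S+org, M['m00']/S/S
t=np.linspace(0,2*np.pi,73)[:-1]
def ring(x,y,z,r): return [(x+r*np.cos(a),y+r*np.sin(a),z) for a in t]
def nutm(p,z0=37): x,y=p;return [ring(x,y,z0,13)+ring(x,y,z0+4,13),ring(x,y,z0+4,9.5)+ring(x,y,z0+18,9.5)]
def solve(f,c,target,p):
    p=np.array(p,float)
    for _ in range(6):
        org=np.round(target)-30;b,A=cen(f(p),c,org)
        J=np.stack([(cen(f(p+d),c,org)[0]-b)/4 for d in(np.array([4,0]),np.array([0,4]))],1)
        p=p+np.linalg.solve(J,target-b)
    return p,A
def weights(c):
    im=c['im'];R,G,B=im[...,0],im[...,1],im[...,2]
    return im
E
python3 - <<'E'
from m import *
np.set_printoptions(precision=1,suppress=True,linewidth=220)
for n,pn,pp in(('top',(195,188),(174.5,173.5)),('scene',(326,207),(353.5,222.8))):
    c=grab(n);np.savez(n+'1.npz',im=c['im'],d=c['depth'])
    for q in(pn,pp):
        x,y=np.round(q).astype(int);s=c['im'][y-7:y+8,x-8:x+9]
        print(n,q);print(s[...,0].astype(int));print((s[...,0]-s[...,2]).astype(int))
E
```

```text
top (195, 188)
[[ 44  44  44  44  44  44  43  43  43  42  43  44  44  45  45  45  45]
 [ 44  44  44  44  43  42  37  36  36  37  39  41  44  45  45  45  45]
 [ 44  45  44  44  42  35  89  84  77 103  55  35  41  44  44  45  46]
 [ 43  44  44  42  35  29 149 145 149 130 142  87  38  44  45  45  45]
 [ 44  44  43  36  75 147 138 111 111 154 152 103  47  43  44  45  46]
 [ 44  45  41  32 139 166  62  43  37 111 157  80  66  33  38  46  47]
 [ 44  44  42  28 158 163   6  13  10  79 162  65  95  30  37  38  39]
 [ 45  45  42  30 160 162  65   4  69 152 145  82 101  30  36  37  36]
 [ 44  44  43  34 117 125 145 138 146 146  87  92  74  31  37  38  38]
 [ 45  45  43  38  69 141 119 137  75  92  89  98  43  34  37  38  37]
 [ 45  45  45  42  42  93 118 147 130  91  71  59  32  35  38  37  35]
 [ 45  45  44  44  39  41  70  86  92  57  37  42  42  43  37  37  44]
 [ 46  45  45  44  43  41  38  37  43  39  39  45  45  46  43  44  46]
 [ 45  45  46  45  43  43  43  42  42  41  43  45  45  45  45  45  45]
 [ 45  45  45  46  44  43  44  43  43  44  45  45  45  45  44  45  45]]
[[  5   5   5   4  
[... 6034 characters left out ...]
 8  7  7  8 10 11 10 10 10 10 11 10  8  9  8  8  8]
 [ 7  7  9 11 14 15 15 15 15 14 13 10  9  9  8  8  8]
 [ 7  8 12 17 19 20 19 19 19 18 16 12 11  9  8  8  7]
 [ 8 11 15 20 22 20 18 17 19 20 20 17 13 10  9  8  8]
 [ 7 12 18 21 20 17 13 13 14 17 21 19 16 11  8  9  9]
 [ 7 10 16 20 20 16 12 12 14 16 19 20 17 11  9  7  8]
 [ 8  8 12 16 18 17 15 15 15 17 20 20 16 11  8  8  9]
 [ 7  7  8 11 14 17 17 17 18 18 19 15 12  9  8  8  8]
 [ 7  6  8  7 10 10 13 12 13 14 13 10  8  9  8  8  8]
 [ 7  7  6  7  7  8  7  8  8  8  8  7  6  8  8  9  9]
 [ 8  8  9  8  8  6  7  7  7  8  7  9  9  8  7  8  8]
 [13 17 20 15  9  9  7  7  8  7  8  8  8  7  8  8  8]
 [21 24 29 23 16 16 12  6  8  8  7  7  8  7  8  8  8]]
```

```bash
cat >> m.py <<'E'
from scipy.ndimage import grey_closing
def soft(v,bg,fg,q,box=11):
    x,y=np.round(q).astype(int);w=np.clip((v-bg)/(fg-bg),0,1)
    k=(w>.5).astype(np.uint8);out=np.zeros_like(k)
    cs,_=cv2.findContours(k,cv2.RETR_EXTERNAL,2)
    cc=[a for a in cs if cv2.pointPolygonTest(cv2.convexHull(a),(float(x),float(y)),True)>-3]
    a=max(cc,key=cv2.contourArea);cv2.drawContours(out,[a],-1,1,-1)
    w=np.maximum(w,out)*cv2.dilate(out,np.ones((3,3)))
    yy,xx=np.mgrid[:w.shape[0],:w.shape[1]]
    return np.array([(w*xx).sum(),(w*yy).sum()])/w.sum(),w.sum()
def nut(c,q,z0=37,g=(585,15)):
    im=c['im'];v=im[...,0]-im[...,2];b,A=soft(v,8,60 if c['mtx'][0,0]<460 else 75,q)
    p,Am=solve(lambda p:nutm(p,z0),c,b,g);return p,b,A,Am
def pock(c,q):
    b,A=soft(c['im'][...,0],45,140,q);return at_z(c,b,35)[:2],b,A
E
python3 - <<'E'
from m import *
np.set_printoptions(precision=2,suppress=True)
ds=[]
for n,pn,pp in(('top',(195,188),(174.5,173.5)),('scene',(326,207),(353.5,222.8))):
    c=robot.capture(n);c['im']=np.load(n+'1.npz')['im']
    a=nut(c,pn);b=pock(c,pp);d=b[0]-a[0]
    print(n,a,b,d,np.hypot(*d),np.degrees(np.arctan2(d[1],d[0])))
    # plate: screw heads
    im=c['im'];R,t=cv2.Rodrigues(np.array(robot.get_obs()['ee_rot'])),0
    # plate outline from dark mask
    m=(im.max(2)<62).astype(np.uint8);m=cv2.morphologyEx(m,cv2.MORPH_CLOSE,np.ones((9,9)))
    D=c['depth']
    P=[]
    cs,_=cv2.findContours(m,0,2);k=max(cs,key=cv2.contourArea);print(cv2.contourArea(k))
    # face points by depth
    mm=np.zeros_like(m);cv2.drawContours(mm,[k],-1,1,-1)
    ys,xs=np.nonzero(mm);W=np.array([by_depth(c,(x,y)) for x,y in zip(xs,ys) if D[y,x]>0]);W=W[abs(W[:,2]-37)<4]
    r=cv2.minAreaRect(W[:,:2].astype(np.float32));print(r,W[:,2].mean())
R=cv2.Rodrigues(np.array(robot.get_obs()['ee_rot']))[0];print(R,robot.get_obs()['t'])
E
```

```text
top (array([nan, nan]), array([238.26, 227.22]), np.float64(144602.37910447762), 0.0) (array([ 540.24, -116.  ]), array([237.9 , 204.94]), np.float64(165452.69263157895)) [nan nan] nan nan
3653.0
((0.0, 0.0), (0.0, 0.0), 0.0) nan
scene (array([nan, nan]), array([262.38, 213.85]), np.float64(142738.45), 0.0) (array([ 604.22, -111.07]), array([276.02, 215.15]), np.float64(149320.63789473684)) [nan nan] nan nan
6928.5
((-730.8616333007812, -1258.884765625), (140.06153869628906, 294.46063232421875), 23.346147537231445) 37.111257350620555
[[ 0.44  0.9   0.  ]
 [ 0.9  -0.44  0.  ]
 [ 0.    0.   -1.  ]] 1.4m.py:18: RuntimeWarning: invalid value encountered in divide
  M=cv2.moments(m,True);return np.array([M['m10'],M['m01']])/M['m00']/S+org, M['m00']/S/S
m.py:17: RuntimeWarning: invalid value encountered in cast
  cv2.fillPoly(m,[cv2.convexHull(np.round(uv).astype(np.int32))],1)
<stdin>:18: RuntimeWarning: Mean of empty slice.
  ret = ret.dtype.type(ret / rcount)
```

```bash
python3 - <<'E'
s=open('m.py').read()
s=s.replace("w=np.clip((v-bg)/(fg-bg),0,1)","w=np.clip((v-bg)/(fg-bg),0,1);mk=np.zeros_like(w);mk[y-box:y+box+1,x-box:x+box+1]=1;w=w*mk")
s=s.replace("cv2.pointPolygonTest(cv2.convexHull(a),(float(x),float(y)),True)>-3","1")
open('m.py','w').write(s)
E
cat > run.py <<'E'
from m import *
np.set_printoptions(precision=2,suppress=True)
for n,pn,pp in(('top',(195,188),(174.5,173.5)),('scene',(326,207),(353.5,222.8))):
    c=robot.capture(n);c['im']=np.load(n+'1.npz')['im']
    a=nut(c,pn);b=pock(c,pp);d=b[0]-a[0]
    print(n,a,b,'\n',d,np.hypot(*d),np.degrees(np.arctan2(d[1],d[0])))
    W=np.array([by_depth(c,(x,y)) for y in range(140,280) for x in range(110,450) if c['depth'][y,x]>0])
    W=W[(abs(W[:,2]-37)<6)&(np.hypot(W[:,0]-602,W[:,1]-36)<110)]
    print(cv2.minAreaRect(W[:,:2].astype(np.float32)),W[:,2].mean(),W[:,2].std(),W[:,:2].mean(0))
E
python3 run.py
```

```text
top (array([588.08,   9.75]), array([194.95, 187.44]), np.float64(70.45074626865672), 66.171875) (array([629.56,  72.98]), array([174.13, 173.05]), np.float64(70.05263157894737)) 
 [41.48 63.23] 75.62067428258806 56.73437014532956
((605.2955322265625, 37.53446960449219), (172.85675048828125, 126.28190612792969), 54.95637130737305) 37.305973408732086 2.6552026462557725 [604.53  36.57]
scene (array([585.91,  11.27]), array([325.24, 207.69]), np.float64(113.5), 96.46875) (array([630.33,  74.32]), array([352.88, 222.38]), np.float64(69.96631578947368)) 
 [44.42 63.05] 77.12641794201728 54.83074807772806
((604.5906372070312, 38.272247314453125), (172.67645263671875, 131.06008911132812), 55.14845657348633) 37.35328579267836 2.0087947356480207 [612.09  39.17]
```

>>> move_arm([
  [-0.06,[30,-45,0],[0,0,-0.02]],
  [-0.06,[65,-95,0],[0,0,-0.04]],
  [-0.06,[100,-145,0],[0,0,-0.06]],
  [-0.06,[135,-195,0],[0,0,-0.08]],
  [-0.06,[170,-245,0],[0,0,-0.1]],
  [-0.06,[205,-300,0],[0,0,-0.12]],
  [-0.06,[240,-355,-20],[0,0,-0.14]],
  [-0.06,[275,-405,-50],[0,0,-0.14]],
  [-0.06,[305,-455,-75],[0,0,-0.14]],
  [-0.06,[335,-506,-94],[0,0,-0.14]],
  [-0.06,[335,-506,-94],[0,0,-0.14]],
  [-0.06,[335,-506,-94],[0,0,-0.14]],
  [-0.06,[335,-506,-94],[0,0,-0.14]],
])

```text
t: 3.12
tcp_pos: [586.2, 12.5, 100.8]
ee_rot: [-2.772, -1.478, -0.001]
ft_force: [-0.1, 0.0, 0.5]
finger_gap: 39.9
```

```bash
cat > look.py <<'E'
import sys
from h import *
n=sys.argv[1];o=robot.get_obs();print(o['t'],o['tcp_pos'],o['ft_force'],o['finger_gap'])
a=cam('scene')['image'][160:260,270:400];b=cam('top')['image'][140:220,140:244]
f=lambda i:cv2.cvtColor(cv2.resize(i,(520,400) if 1 else 0,interpolation=2),4)
cv2.imwrite('pics/'+n,np.hstack([f(a)[:, :400+120],f(b)])[:, :1040][:, :] if 0 else np.hstack([cv2.resize(f(a),(400,308)),cv2.resize(f(b),(400,308))]))
E
python3 look.py c1.png
```

```text
3.125 [586.23201342  12.49896743 100.78045747] [-0.13531692  0.03590247  0.54954891] 39.91859228771961
```

View pics/c1.png

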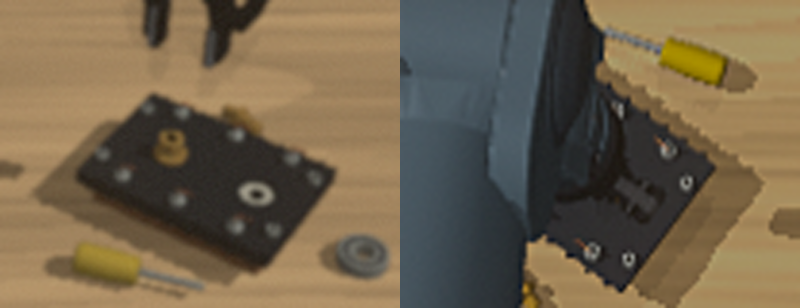

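The fingers stand over the nut (scene crop: fingers at columns 155 and 213, nut at 172, pocket at 256), with nothing in the way. Descending.

>>> move_arm([
  [-0.06,[0.5,-1,-20],[0,0,0]],
  [-0.06,[0.5,-1,-35],[0,0,0]],
  [-0.06,[0.5,-1,-45],[0,0,0]],
  [-0.06,[0.5,-1,-52],[0,0,0]],
  [-0.06,[0.5,-1,-56],[0,0,0]],
  [-0.06,[0.5,-1,-56],[0,0,0]],
])

```text
t: 3.98
tcp_pos: [587.0, 10.1, 43.9]
ee_rot: [-2.773, -1.476, 0.0]
ft_force: [0.0, -0.2, 0.1]
finger_gap: 40.0
```

```bash
python3 look.py c2.png
```

```text
3.975 [587.03853549  10.06520022  43.94961876] [ 0.00610608 -0.20342795  0.14835956] 40.024291552363366
```

View pics/c2.png

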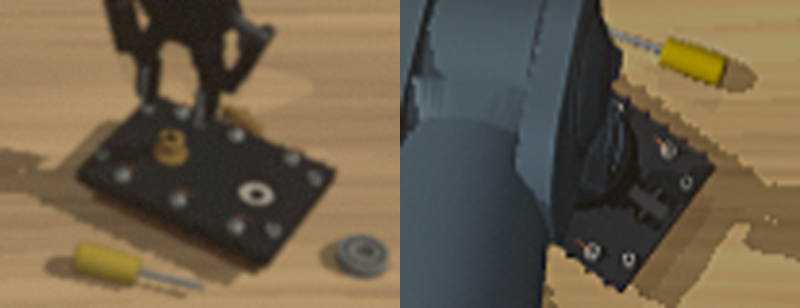

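```bash
python3 - <<'E'
from h import *
np.set_printoptions(precision=1,suppress=True)
c=cam('scene')
f=lambda u:((u-[270,160])*400/130)
u=np.array([.559,.829,0])
for z in(44,50,57,63,70,80):print(z,[f(proj(c,np.array([587,10,z])+s*20*u)) for s in(-1,0,1)])
s=cv2.resize(c['image'][185:225,300:360],(780,520),interpolation=2).astype(float)
cv2.imwrite('pics/c3.png',cv2.cvtColor((255*np.clip(s/140,0,1)**.5).astype(np.uint8),4))
# depth: points standing above plate between
for y in range(186,212,2): print(y,[ '%d'%by_depth(c,(x,y))[2] for x in range(308,348,2)])
E
```

```text
44 [array([146.7, 138.1]), array([168.5, 147.2]), array([190.7, 156.3])]
50 [array([147.2, 132.5]), array([169.1, 141.5]), array([191.3, 150.7])]
57 [array([147.8, 125.9]), array([169.8, 134.9]), array([192.1, 144. ])]
63 [array([148.4, 120.2]), array([170.4, 129.2]), array([192.8, 138.3])]
70 [array([149. , 113.5]), array([171.1, 122.5]), array([193.6, 131.5])]
80 [array([149.9, 103.8]), array([172.2, 112.8]), array([194.8, 121.8])]
186 ['1', '0', '1', '103', '108', '113', '102', '1', '0', '0', '1', '0', '-1', '130', '132', '135', '131', '138', '143', '144']
188 ['0', '0', '2', '99', '103', '102', '96', '-1', '2', '1', '1', '1', '0', '119', '126', '129', '125', '135', '135', '139']
190 ['-1', '-1', '790', '92', '99', '96', '90', '1', '1', '1', '-1', '1', '2', '117', '120', '119', '115', '0', '133', '-2']
192 ['0', '1', '2', '1', '92', '90', '35', '36', '37', '2', '2', '0', '0', '110', '112', '115', '111', '2', '-1', '0']
194 ['2', '0', '0', '2', '41', '42', '38', '37', '35', '37', '45', '37', '50', '106', '107', '110', '101', '0', '16', '3']
196 ['1', '1', '-1', '37', '39', '40', '3
[... 255 characters left out ...]
7', '37', '41', '34', '37', '88', '89', '83', '35', '41', '39', '37', '6']
202 ['36', '790', '38', '41', '39', '37', '38', '38', '39', '37', '37', '36', '36', '35', '41', '39', '38', '38', '42', '44']
204 ['38', '40', '37', '36', '34', '38', '34', '53', '56', '56', '56', '39', '37', '38', '39', '39', '38', '39', '43', '43']
206 ['36', '35', '37', '37', '36', '38', '39', '52', '55', '55', '52', '38', '38', '36', '37', '38', '36', '38', '36', '37']
208 ['34', '39', '36', '40', '38', '40', '39', '48', '49', '54', '51', '38', '36', '41', '37', '38', '36', '39', '37', '38']
210 ['36', '35', '37', '37', '38', '38', '41', '40', '45', '44', '43', '41', '35', '34', '36', '36', '39', '36', '36', '38']
```

View pics/c3.png

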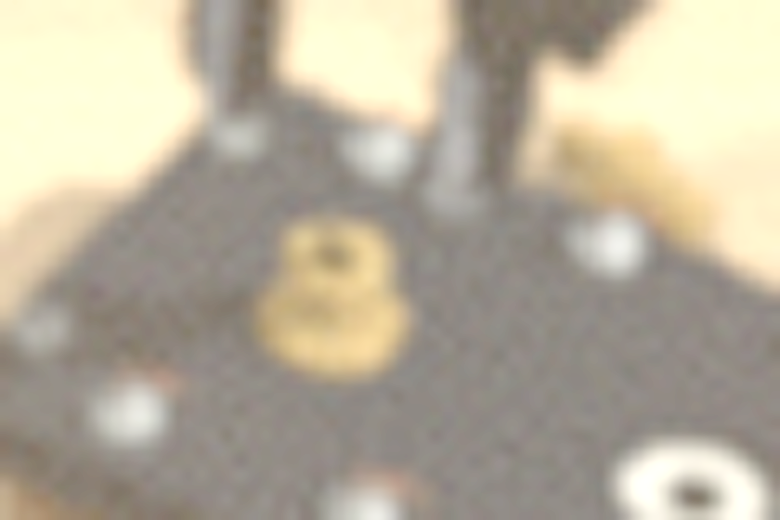

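```bash
python3 - <<'E'
from h import *
np.set_printoptions(precision=0,suppress=True)
c=cam('scene')
for y,xs in((188,(314,316,318,320,334,336,338,340)),(190,(314,316,318,320,334,336,338,340)),(198,(332,334,336,338)),(200,(332,334,335,336))):
  for x in xs: print((x,y),c['depth'][y,x],by_depth(c,(x,y)))
c=cam('top')
for y in range(186,204,2): print(y,[ '%d'%by_depth(c,(x,y))[2] for x in range(186,214,2)])
o=robot.get_obs();print(o['joint_positions'],cv2.Rodrigues(np.array(o['ee_rot']))[0])
E
```

```text
(314, 188) 1112.4568 [574. -19.  96.]
(316, 188) 1101.4192 [582. -15. 103.]
(318, 188) 1104.7458 [580. -10. 101.]
(320, 188) 1111.794 [574.  -4.  97.]
(334, 188) 1070.8135 [606.  24. 122.]
(336, 188) 1061.4681 [613.  27. 127.]
(338, 188) 1057.289 [616.  31. 130.]
(340, 188) 1062.2705 [612.  36. 127.]
(314, 190) 1116.8446 [573. -19.  90.]
(316, 190) 1105.9465 [582. -15.  97.]
(318, 190) 1101.4922 [585. -11.  99.]
(320, 190) 1116.2147 [574.  -4.  90.]
(334, 190) 1068.517 [610.  23. 119.]
(336, 190) 1068.6884 [610.  28. 119.]
(338, 190) 1066.3882 [612.  32. 121.]
(340, 190) 1068.9619 [610.  37. 119.]
(332, 198) 1173.7357 [541.  34.  38.]
(334, 198) 1083.2266 [611.  25.  96.]
(336, 198) 1087.8634 [607.  31.  92.]
(338, 198) 1083.5614 [610.  35.  95.]
(332, 200) 1092.2767 [607.  22.  86.]
(334, 200) 1086.9779 [611.  26.  89.]
(335, 200) 1091.1744 [608.  29.  87.]
(336, 200) 1095.2139 [605.  32.  84.]
186 ['511', '441', '423', '403', '323', '323', '236', '213', '193', '37', '41', '36', '35', '37']
188 ['506', '411', '414', '406', '249', '245', '221', '196', '191', '37', '35', '34', '37', '36']
190 ['399', '381', '365', '256', '239', '222', '207', '192', '193', '185', '174', '182', '186', '34']
192 ['254', '252', '242', '224', '156', '148', '194', '139', '189', '191', '186', '187', '186', '34']
194 ['39', '37', '37', '40', '39', '37', '39', '37', '171', '181', '183', '187', '185', '36']
196 ['33', '35', '41', '37', '33', '36', '38', '37', '174', '181', '186', '184', '40', '21']
198 ['35', '38', '33', '45', '35', '35', '37', '38', '44', '185', '187', '35', '32', '2']
200 ['41', '36', '36', '33', '39', '38', '38', '35', '39', '31', '39', '38', '0', '3']
202 ['52', '38', '36', '35', '39', '33', '32', '31', '36', '40', '36', '0', '2', '-2']
[-0.  0. -0.  1.  0.  1.] [[ 1.  1.  0.]
 [ 1. -1.  0.]
 [ 0.  0. -1.]]
```

The depth shows the fingertips at about z=85, not 44: the reported TCP sits about 40 mm below the visible tips. I'll go on down in stages and check against the camera.

>>> move_arm([
  [-0.06,[0,0,-10],[0,0,0]],
  [-0.06,[0,0,-18],[0,0,0]],
  [-0.06,[0,0,-22],[0,0,0]],
  [-0.06,[0,0,-22],[0,0,0]],
])

```text
t: 4.72
tcp_pos: [586.4, 10.1, 21.3]
ee_rot: [-2.773, -1.475, 0.002]
ft_force: [0.4, 0.5, -0.5]
finger_gap: 40.3
```

```bash
cat > tip.py <<'E'
import sys
from h import *
np.set_printoptions(precision=0,suppress=True)
c=cam('scene');o=robot.get_obs();print(o['t'],o['tcp_pos'],o['ft_force'],o['finger_gap'])
for y in range(192,216,1): print(y,[ '%d'%by_depth(c,(x,y))[2] for x in range(308,362,2)])
if len(sys.argv)>1:
    s=cv2.resize(c['image'][185:230,300:367],(774,520),interpolation=2).astype(float)
    cv2.imwrite('pics/'+sys.argv[1],cv2.cvtColor((255*np.clip(s/140,0,1)**.5).astype(np.uint8),4))
E
python3 tip.py c4.png
```

```text
4.775 [587.  10.  22.] [0. 0. 0.] 40.12072449919435
192 ['0', '4', '0', '85', '90', '87', '82', '39', '35', '3', '2', '0', '-1', '112', '115', '115', '114', '123', '123', '125', '129', '0', '1', '-2', '2', '1', '-1']
193 ['-1', '0', '0', '79', '88', '86', '80', '36', '39', '790', '0', '51', '0', '110', '111', '113', '113', '118', '123', '123', '111', '2', '2', '0', '0', '1', '0']
194 ['4', '-1', '1', '78', '86', '83', '75', '790', '39', '38', '44', '37', '50', '108', '111', '109', '111', '116', '120', '121', '20', '0', '1', '0', '-1', '3', '-2']
195 ['0', '0', '2', '75', '80', '80', '72', '38', '38', '38', '44', '41', '37', '108', '108', '106', '106', '112', '114', '118', '18', '0', '0', '1', '3', '0', '0']
196 ['2', '3', '2', '73', '78', '76', '68', '39', '38', '40', '44', '41', '35', '100', '105', '103', '103', '111', '113', '21', '19', '12', '-2', '0', '1', '-2', '2']
197 ['2', '0', '37', '70', '74', '73', '66', '37', '38', '38', '42', '40', '39', '96', '99', '97', '91', '106', '107', '16', '14', '13', '0', '0', '-2', '1', '1']
198 ['0', '3', '37', '38', '73', '67', '60', '36', '3
[... 2216 characters left out ...]
', '36', '36', '37', '37', '37']
212 ['37', '36', '36', '40', '40', '34', '38', '38', '42', '41', '38', '38', '38', '36', '37', '37', '38', '37', '37', '37', '35', '34', '37', '40', '38', '35', '37']
213 ['37', '38', '37', '36', '37', '38', '37', '39', '38', '38', '36', '36', '38', '37', '39', '38', '39', '37', '37', '36', '38', '37', '37', '36', '33', '33', '40']
214 ['38', '38', '53', '36', '39', '34', '37', '37', '37', '35', '36', '36', '38', '38', '37', '39', '36', '37', '37', '35', '38', '39', '38', '36', '35', '39', '38']
215 ['39', '46', '38', '37', '38', '37', '38', '35', '37', '37', '38', '37', '39', '37', '37', '37', '37', '37', '36', '36', '34', '34', '37', '39', '37', '37', '35']
```

View pics/c4.png

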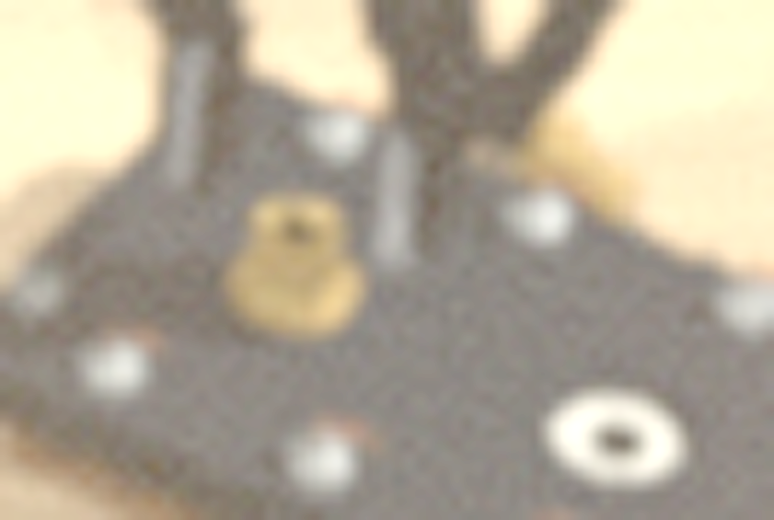

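Picture c4: the tips are at about z=62 and straddle the nut (finger ends at crop (185,180) and (395,265), nut at (295,265)). So the tips sit TCP + 40 mm. I'll go down 16 mm more, then close the cage to 27 mm.

>>> move_arm([
  [-0.06,[0,0,-6],[0,0,0]],
  [-0.06,[0,0,-11],[0,0,0]],
  [-0.06,[0,0,-16],[0,0,0]],
  [-0.2,[0,0,-16],[0,0,0]],
  [-0.36,[0,0,-16],[0,0,0]],
  [-0.36,[0,0,-16],[0,0,0]],
])

```text
t: 5.52
tcp_pos: [587.3, 10.1, 6.3]
ee_rot: [2.773, 1.476, 0.001]
ft_force: [-0.4, 0.0, -0.4]
finger_gap: 27.2
```

```bash
python3 tip.py c5.png | cut -c1-150
```

```text
5.575 [587.  10.   6.] [ 0. -0. -0.] 27.378906636547434
192 ['2', '0', '0', '87', '90', '94', '92', '84', '36', '0', '0', '112', '117', '115', '107', '101', '0', '0', '124', '128', '128', '132', '1', '0', '
193 ['1', '2', '1', '1', '91', '93', '88', '79', '37', '37', '0', '110', '113', '111', '97', '98', '-1', '1', '790', '123', '125', '1', '0', '2', '3',
194 ['0', '-1', '0', '0', '88', '88', '87', '79', '39', '38', '44', '102', '109', '108', '95', '96', '96', '118', '119', '121', '124', '0', '0', '1', 
195 ['0', '1', '-1', '37', '83', '86', '81', '76', '38', '39', '44', '102', '101', '106', '97', '98', '100', '114', '117', '119', '19', '-2', '-2', '0
196 ['2', '0', '-1', '38', '79', '81', '80', '73', '38', '41', '44', '98', '96', '102', '97', '97', '109', '109', '111', '115', '20', '13', '1', '-1',
197 ['-1', '0', '39', '39', '72', '78', '80', '71', '37', '40', '40', '95', '96', '98', '98', '100', '106', '108', '110', '15', '11', '11', '1', '1', 
198 ['1', '1', '37', '37', '69', '76', '74', '66', '37', '37', '40', '88', '95', '97', '94', '96', '103', '105', '107', '14', '12', '12', 
[... 1879 characters left out ...]
43', '42', '42', '52', '44', '37', '38', '38', '38', '36', '39', '36', '36', '39', '38', '38', '
212 ['39', '37', '36', '39', '36', '37', '39', '38', '42', '41', '40', '49', '38', '35', '38', '37', '38', '37', '38', '35', '35', '37', '37', '37', '
213 ['35', '37', '35', '37', '35', '37', '36', '40', '40', '36', '37', '35', '38', '36', '36', '36', '40', '37', '37', '35', '40', '38', '37', '37', '
214 ['38', '36', '53', '37', '37', '39', '38', '39', '35', '38', '37', '38', '37', '37', '36', '38', '37', '40', '37', '39', '36', '39', '34', '38', '
215 ['42', '46', '36', '36', '41', '35', '36', '39', '38', '37', '39', '36', '37', '35', '35', '37', '38', '36', '35', '35', '37', '36', '37', '38', '
```

View pics/c5.png

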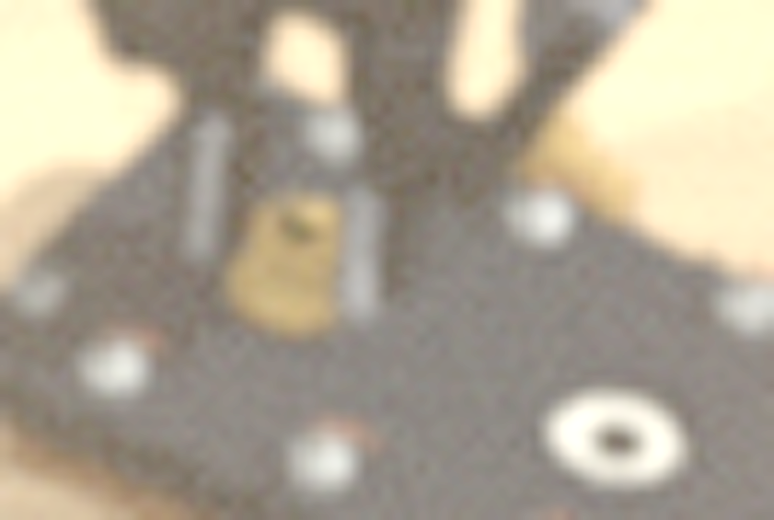

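Picture c5: the cage is round the nut, with the tips at about z=47 overlapping the hexagon and clear of the collar. I'll lower it 3 mm more, narrow it, and push along the plate with the trailing finger.

>>> move_arm([
  [-0.46,[0,0,-3],[0,0,0]],
  [-0.46,[0,0,-3],[0,0,0]],
  [-0.46,[1.1,1.7,-3],[0,0,0]],
  [-0.46,[2.2,3.3,-3],[0,0,0]],
  [-0.46,[3.4,5,-3],[0,0,0]],
  [-0.46,[4.5,6.6,-3],[0,0,0]],
  [-0.46,[6.7,9.9,-3],[0,0,0]],
  [-0.46,[9,13.2,-3],[0,0,0]],
  [-0.46,[11.2,16.6,-3],[0,0,0]],
  [-0.46,[13.5,19.9,-3],[0,0,0]],
  [-0.46,[15.7,23.2,-3],[0,0,0]],
  [-0.46,[18,26.5,-3],[0,0,0]],
  [-0.46,[20.2,29.8,-3],[0,0,0]],
  [-0.46,[22.4,33.1,-3],[0,0,0]],
  [-0.46,[24.7,36.4,-3],[0,0,0]],
  [-0.46,[27,39.7,-3],[0,0,0]],
  [-0.46,[29.2,43,-3],[0,0,0]],
  [-0.46,[30.3,44.7,-3],[0,0,0]],
  [-0.46,[30.3,44.7,-3],[0,0,0]],
])

```text
t: 7.95
tcp_pos: [617.4, 53.5, 3.6]
ee_rot: [2.772, 1.474, -0.002]
ft_force: [-2.6, -3.3, 5.5]
finger_gap: 22.9
```

```bash
cat > look2.py <<'E'
import sys
from m import *
np.set_printoptions(precision=2,suppress=True)
o=robot.get_obs();print(o['t'],o['tcp_pos'],o['ft_force'],o['finger_gap'])
c=grab('scene',3)
s=cv2.resize(c['im'][192:240,315:387],(780,520),interpolation=2)
cv2.imwrite('pics/'+sys.argv[1],cv2.cvtColor((255*np.clip(s/150,0,1)**.5).astype(np.uint8),4))
E
python3 look2.py d1.png
```

```text
7.95 [617.42  53.53   3.64] [-2.56 -3.27  5.49] 22.91261989915146
```

View pics/d1.png

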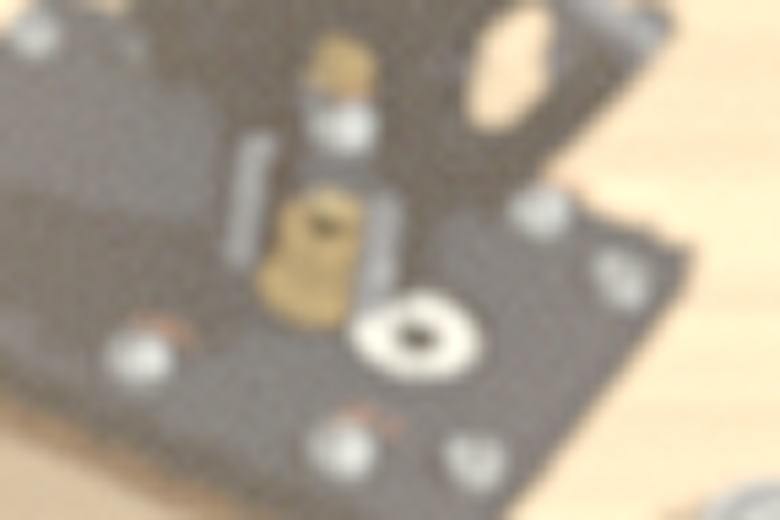

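>>> move_arm([
  [-0.46,[0,0,1.2],[0,0,0]],
  [-0.46,[0,0,2],[0,0,0]],
  [-0.46,[0,0,2],[0,0,0]],
])

```text
t: 8.48
tcp_pos: [617.2, 55.0, 4.8]
ee_rot: [-2.773, -1.476, 0.0]
ft_force: [-0.3, -0.1, 0.0]
finger_gap: 23.2
```

```bash
python3 - <<'E'
from m import *
np.set_printoptions(precision=2,suppress=True)
c=grab('scene',4);o=robot.get_obs();print(o['t'],o['tcp_pos'],o['ft_force'])
im0=np.load('scene1.npz')['im']
# template of nut top (bore+hex) from start, sub-pixel match
best=[]
for name,(y0,y1,x0,x1) in {'hex':(201,210,322,330),'top':(200,208,321,331),'coll':(206,216,319,333)}.items():
    t=im0[y0:y1,x0:x1].astype(np.float32);S=c['im'][195:235,325:375].astype(np.float32)
    r=cv2.matchTemplate(S,t,cv2.TM_CCOEFF_NORMED);_,v,_,(x,y)=cv2.minMaxLoc(r)
    f=lambda a,b,d:0.5*(a-d)/(a-2*b+d)
    sx=x+f(r[y,x-1],r[y,x],r[y,x+1]);sy=y+f(r[y-1,x],r[y,x],r[y+1,x])
    p0=np.array([(x0+x1)/2,(y0+y1)/2]);p1=p0+[sx+325-x0,sy+195-y0];z={'hex':51,'top':54,'coll':41}[name]
    print(name,v,p1-p0,(at_z(c,p1,z)-at_z(c,p0,z))[:2])
print('bore',at_z(c,(345.0,212.9),54)-at_z(c,(325.7,204.7),54))
E
```

```text
8.675 [617.21  54.9    4.83] [-0.4  -0.76  0.57]
hex 0.5639050006866455 [19.42  7.74] [28.8  44.05]
top 0.6890724301338196 [19.36  7.83] [29.24 43.83]
coll 0.7586190700531006 [ 35.49 -10.53] [-40.38  93.77]
bore [30.48 43.46  0.  ]
```

>>> move_arm([
  [-0.46,[1.2,1.6,0],[0,0,0]],
  [-0.46,[2.3,3.3,0],[0,0,0]],
  [-0.46,[3.5,4.9,0],[0,0,0]],
  [-0.46,[4.6,6.5,0],[0,0,0]],
  [-0.46,[5.8,8.2,0],[0,0,0]],
  [-0.46,[6.9,9.8,0],[0,0,0]],
  [-0.46,[8.1,11.5,0],[0,0,0]],
  [-0.46,[9.2,13.1,0],[0,0,0]],
  [-0.46,[10.4,14.7,0],[0,0,0]],
  [-0.46,[11,15.5,0],[0,0,0]],
  [-0.46,[11.5,16.4,0],[0,0,0]],
  [-0.46,[12.1,17.2,0],[0,0,0]],
  [-0.46,[12.7,18,0],[0,0,0]],
  [-0.46,[12.7,18,0],[0,0,0]],
])

```text
t: 10.42
tcp_pos: [630.1, 72.9, 5.0]
ee_rot: [-2.773, -1.476, -0.0]
ft_force: [0.1, -0.3, 0.7]
finger_gap: 23.2
```

```bash
cat > nt.py <<'E'
from m import *
np.set_printoptions(precision=2,suppress=True)
c=grab('scene',3);o=robot.get_obs();print(o['t'],o['tcp_pos'],o['ft_force'],o['finger_gap'])
for y in range(210,228): print(y,['%3d'%by_depth(c,(x,y))[2] for x in range(340,366)])
E
python3 nt.py
```

```text
Traceback (most recent call last):
  File "nt.py", line 1, in <module>
    from m import *
  File "m.py", line 1, in <module>
    from h import *
  File "h.py", line 2, in <module>
    from plant import robot
  File "scipy/spatial/_ckdtree.pyx", line 11, in init scipy.spatial._ckdtree
  File "nt.py", line 2, in <module>
    np.set_printoptions(precision=2,suppress=True)
    ^^
NameError: name 'np' is not defined
```

My file nt.py shadows a standard module, so I'll rename it.

```bash
mv nt.py dep.py; rm -rf __pycache__; python3 dep.py
```

```text
10.575 [630.05  72.85   4.99] [0.15 0.41 0.04] 23.149405821382587
210 [' 38', ' 37', ' 35', ' 36', ' 67', ' 68', ' 73', ' 75', ' 75', ' 73', ' 69', ' 64', ' 36', ' 36', ' 36', ' 36', ' 36', ' 38', ' 39', ' 91', ' 91', ' 92', ' 94', ' 95', ' 92', ' 94']
211 [' 38', ' 37', ' 37', ' 33', ' 65', ' 68', ' 73', ' 74', ' 72', ' 68', ' 66', ' 59', ' 37', ' 37', ' 36', ' 36', ' 36', ' 38', ' 36', ' 88', ' 90', ' 90', ' 91', ' 93', ' 91', ' 92']
212 [' 39', ' 38', ' 34', ' 38', ' 59', ' 63', ' 68', ' 70', ' 70', ' 66', ' 60', ' 53', ' 36', ' 38', ' 34', ' 39', ' 35', ' 37', ' 37', ' 83', ' 86', ' 89', ' 88', ' 90', ' 86', ' 88']
213 [' 39', ' 35', ' 34', ' 59', ' 59', ' 61', ' 65', ' 63', ' 69', ' 63', ' 58', ' 52', ' 35', ' 36', ' 37', ' 36', ' 35', ' 38', ' 82', ' 80', ' 82', ' 84', ' 85', ' 85', ' 83', ' 82']
214 [' 35', ' 35', ' 36', ' 53', ' 57', ' 55', ' 59', ' 64', ' 62', ' 58', ' 52', ' 48', ' 37', ' 55', ' 56', ' 40', ' 38', ' 38', ' 77', ' 80', ' 79', ' 77', ' 77', ' 78', ' 75', ' 72']
215 [' 35', ' 36', ' 37', ' 40', ' 52', ' 58', ' 57', ' 59', ' 57', ' 54', ' 49', ' 56', ' 55', ' 5
[... 1631 characters left out ...]
' 36', ' 35', ' 38', ' 38', ' 42', ' 40', ' 39', ' 38', ' 40', ' 39', ' 38', ' 44', ' 47', ' 43', ' 37', ' 38', ' 35', ' 37', ' 36', ' 40']
225 [' 36', ' 37', ' 39', ' 38', ' 38', ' 37', ' 37', ' 37', ' 34', ' 38', ' 38', ' 37', ' 35', ' 36', ' 37', ' 33', ' 34', ' 35', ' 36', ' 36', ' 37', ' 37', ' 38', ' 35', ' 36', ' 36']
226 [' 36', ' 38', ' 38', ' 37', ' 40', ' 36', ' 36', ' 37', ' 37', ' 37', ' 36', ' 37', ' 36', ' 36', ' 37', ' 36', '790', ' 37', ' 39', ' 37', ' 35', ' 36', ' 39', ' 34', ' 37', ' 36']
227 [' 39', ' 39', ' 36', ' 36', ' 40', ' 36', ' 38', ' 39', ' 36', ' 37', ' 35', ' 35', ' 38', ' 36', ' 36', ' 36', ' 36', ' 39', ' 36', ' 36', ' 35', ' 36', ' 36', ' 40', ' 37', ' 34']
```

>>> move_arm([
  [-0.46,[0.4,0.6,0],[0,0,0]],
  [-0.46,[0.8,1.1,0],[0,0,0]],
  [-0.46,[1.2,1.7,0],[0,0,0]],
  [-0.46,[1.2,1.7,0],[0,0,0]],
])

```text
t: 11.08
tcp_pos: [631.3, 74.5, 5.0]
ee_rot: [2.773, 1.476, 0.0]
ft_force: [0.1, 0.1, 0.5]
finger_gap: 23.3
```

```bash
cat > top.py <<'E'
from m import *
c=grab('scene',4);o=robot.get_obs();print(o['t'],o['tcp_pos'].round(1),o['ft_force'].round(1))
im=c['im'];v=im[...,0]-im[...,2]
print((v[208:230,346:366]).astype(int))
E
python3 top.py
```

```text
11.275 [631.2  74.5   5. ] [0.1 0.  0.4]
[[ 8  6  6  8 10 11 10  7  5  4  4  5  5  7  8 10 10 10 11  9]
 [ 6  6  5  7  9 12  9  6  5  4  6  5  7  7 10 10 11 10 10 10]
 [ 6  4  6  8 12 12  8  5  5  5  5  6  6  8 10  9 12 10 11 12]
 [ 7  5  6  8 11 11  9  5  5  4  4  5  6  7 10 10 10 10 10 10]
 [ 6  5  5 10 10 10  7  6  4  4  4  6  5  7  8 10  9  9 11 11]
 [ 5  6  6  9 11  9  7  7  6  6  4  5  7  6  7  8  9 11 11 11]
 [ 6  5  6 10 12 13 17 22 25 18 11  6  6  5  6  6  9 12 10 10]
 [ 5  5  6 11 20 30 34 39 43 39 29 19  7  5  5  6  9 10 10  9]
 [ 5  5  7 16 33 46 43 39 42 47 46 33 12  4  5  6  9 11 10  8]
 [ 5  5  8 20 38 48 42 27 26 37 43 36 16  5  5  6  9 10  9  8]
 [ 4  4 10 21 38 48 42 31 28 32 39 33 14  5  5  8  9 10 11  8]
 [ 5  6 17 30 40 48 48 44 42 44 46 31 11  5  5  7 11 11  9  7]
 [ 6 13 28 40 43 46 48 50 52 53 47 26  8  4  6  8  9  9  9  7]
 [10 19 39 46 45 44 46 48 51 50 42 22  6  4  5  9 11  9  6  7]
 [ 8 21 41 51 49 46 45 47 47 47 39 18  5  4  8  9 10  8  7  6]
 [10 16 35 47 51 50 49 47 47 48 40 18  6  5  5  9  9  7  7  6]
 [ 7 10 22 37 47 50 51 50 49 51 44 22  8  5  6  7  6  7  6  6]
 [ 7  8  9 18 30 39 45 46 47 48 41 23 10  5  5  5  5  6  6  7]
 [ 6  6  5  7 11 18 24 26 28 27 22 14  8  5  6  7  7  7  6  7]
 [ 5  6  5  4  4  6  8  8  8  8  7  6  6  6  6  5  6  6  7  6]
 [ 6  7  9  7  5  5  5  7  5  5  5  6  6  6  7  7  7  5  7  6]
 [14 18 21 14  9  8  7  6  7  5  6  6  7  6  6  6  7  7  8  7]]
```

```bash
cat > rem.py <<'E'
import sys
from m import *
np.set_printoptions(precision=2,suppress=True)
c=robot.capture('scene');a=np.array([585.91,11.27]);p=np.array([630.33,74.32]);u=np.array([.561,.828]);n=np.array([-.828,.561])
# rows: bore shift (z=55)
def rem(dx,dy,z=55):
    q=proj(c,[*a,z])+[dx,dy];now=at_z(c,q,z)[:2];r=p-now;print('nut',now,'rem',r,'along',r@u,'lat',r@n)
for k in range(1,len(sys.argv),2): rem(float(sys.argv[k]),float(sys.argv[k+1]))
E
python3 rem.py 28 13.1 27.7 12.6
```

```text
nut [634.05  73.09] rem [-3.72  1.23] along -1.069764438897291 lat 3.7672627691082505
nut [632.27  72.64] rem [-1.94  1.68] along 0.30392685043990636 lat 2.550112403461661
```

```bash
cat > ov.py <<'E'
import sys
from m import *
c=grab('scene',3)
def crop(im,x0,y0,k=13):
    s=cv2.resize(im[y0:y0+30,x0:x0+30],(390,390),interpolation=2)
    s=(255*np.clip(s/150,0,1)**.6).astype(np.uint8)[...,::-1].copy()
    for z,r,col in((37,14.25,(0,255,0)),(37,13,(255,255,0))):
        pts=np.array([proj(c,p) for p in ring(630.33,74.32,z,r)]);pts=((pts-[x0,y0]+.5)*k).round().astype(np.int32)
        cv2.polylines(s,[pts],True,col,1)
    return s
cv2.imwrite('pics/'+sys.argv[1],np.hstack([crop(np.load('scene1.npz')['im'],338,205),crop(c['im'],338,205)]))
E
python3 ov.py e1.png
```

```text
(no output)
```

View pics/e1.png

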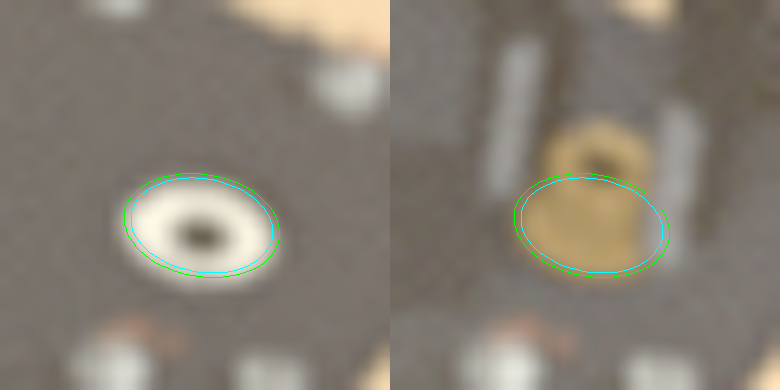

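```bash
python3 - <<'E'
from m import *
np.set_printoptions(precision=1,suppress=True)
D=[];
for _ in range(8): c=robot.capture('scene');D.append(c['depth'])
D=np.median(D,0);c['depth']=D
Z=lambda x,y:by_depth(c,(x,y))[2]
for y in range(213,229): print(y,['%5.1f'%Z(x,y) for x in range(347,360)])
d0=np.load('scene1.npz')['d'];c['depth']=d0
print('start');
for y in range(200,215): print(y,['%5.1f'%Z(x,y) for x in range(319,332)])
o=robot.get_obs();print(o['t'],o['tcp_pos'],o['ft_force'])
E
```

```text
213 [' 67.4', ' 67.8', ' 66.7', ' 63.1', ' 57.1', ' 37.7', ' 37.8', ' 37.3', ' 37.3', ' 37.6', ' 37.9', ' 38.2', ' 79.7']
214 [' 63.9', ' 65.2', ' 64.5', ' 58.8', ' 53.6', ' 37.4', ' 37.7', ' 37.8', ' 36.8', ' 38.5', ' 37.6', ' 37.4', ' 79.4']
215 [' 61.4', ' 62.6', ' 60.4', ' 55.3', ' 49.5', ' 37.7', ' 51.4', ' 51.2', ' 37.1', ' 38.1', ' 37.7', ' 74.2', ' 75.9']
216 [' 57.7', ' 58.6', ' 55.4', ' 50.3', ' 52.2', ' 52.0', ' 51.6', ' 50.3', ' 52.1', ' 50.6', ' 37.4', ' 71.1', ' 73.0']
217 [' 55.7', ' 57.0', ' 51.4', ' 50.5', ' 52.4', ' 51.1', ' 51.9', ' 52.1', ' 52.7', ' 50.8', ' 52.2', ' 69.2', ' 69.6']
218 [' 51.6', ' 53.2', ' 47.5', ' 49.7', ' 51.1', ' 51.4', ' 51.5', ' 50.7', ' 51.5', ' 51.6', ' 51.6', ' 64.9', ' 66.4']
219 [' 47.8', ' 47.8', ' 44.3', ' 47.1', ' 51.0', ' 51.5', ' 50.8', ' 51.3', ' 51.6', ' 51.7', ' 51.6', ' 62.8', ' 63.7']
220 [' 45.6', ' 43.8', ' 36.9', ' 46.6', ' 49.2', ' 50.0', ' 49.9', ' 52.0', ' 50.8', ' 50.3', ' 48.7', ' 59.4', ' 59.9']
221 [' 36.9', ' 38.2', ' 38.0', ' 43.9', ' 45.3', ' 46.4', ' 47.3', ' 49.8', ' 48.5', ' 46.9', ' 55.5', ' 57.6', ' 58.4']
22
[... 2031 characters left out ...]
, ' 50.1', ' 47.1', ' 40.2', ' 41.9', ' 37.0']
210 [' 36.4', ' 39.1', ' 42.7', ' 41.8', ' 44.7', ' 42.5', ' 44.3', ' 45.8', ' 43.7', ' 45.2', ' 41.6', ' 40.2', ' 36.4']
211 [' 35.5', ' 35.9', ' 40.4', ' 42.3', ' 41.6', ' 41.1', ' 42.4', ' 43.0', ' 41.7', ' 39.9', ' 42.1', ' 37.0', ' 38.4']
212 [' 37.7', ' 40.7', ' 38.5', ' 39.9', ' 40.2', ' 38.1', ' 42.3', ' 42.6', ' 43.7', ' 39.7', ' 37.1', ' 35.5', ' 36.0']
213 [' 36.0', ' 37.9', ' 35.0', ' 38.5', ' 40.1', ' 36.8', ' 41.7', ' 39.7', ' 39.9', ' 38.8', ' 38.4', ' 39.7', ' 42.3']
214 [' 38.1', ' 36.0', ' 36.4', ' 37.7', ' 41.8', ' 38.6', ' 39.0', ' 37.7', ' 38.4', ' 38.0', ' 38.1', ' 37.3', ' 39.4']
11.875 [631.3  74.5   5. ] [-0.5 -0.5 -1. ]
```

The median depth shows the nut has dropped: its top is now z≈51.5 (it was 55) and its collar is flush with the face at 37. Next I lift clear, shut the fingers, and come down over it.

>>> move_arm([
  [-0.4,[-0.4,-0.4,3],[0,0,0]],
  [-0.4,[-0.6,-0.7,12],[0,0,0]],
  [-0.5,[-0.8,-1,28],[0,0,0]],
  [-1,[-0.9,-1.1,40],[0,0,0]],
  [-1,[-0.9,-1.1,40],[0,0,0]],
  [-1,[-0.9,-1.1,40],[0,0,0]],
  [-1,[-0.9,-1.1,40],[0,0,0]],
  [-1,[-0.9,-1.1,40],[0,0,0]],
])

```text
t: 12.88
tcp_pos: [629.9, 73.4, 44.4]
ee_rot: [-2.773, -1.476, 0.001]
ft_force: [-0.9, -0.3, 1.0]
finger_gap: 0.1
```

```bash
cat > tipz.py <<'E'
from m import *
D=[]
for _ in range(5): c=robot.capture('scene');D.append(c['depth'])
c['depth']=np.median(D,0);o=robot.get_obs();print(o['t'],o['tcp_pos'].round(1),o['ft_force'].round(1),o['finger_gap'])
for y in range(192,228): print(y,' '.join('%3d'%by_depth(c,(x,y))[2] for x in range(342,366)))
E
python3 tipz.py
```

```text
13.125 [630.3  73.4  44.9] [ 0.3 -0.2  1.3] -0.043164204260921914
192   0   1   0   0   0   1   0 127 131 132 133 134 135 135 130 128 138 141 141 146 148 145 134 136
193   0   0   0   0   0   1   0   0 129 130 130 131 132 132 130 125 137 137 139 140 139 139 136 137
194   0  13  15  14   0   0  18   2 125 126 129 129 131 131 126 134 133 134 138 137 140 135 137 138
195  12  12  13  16  16  19  18  19   1 124 127 126 126 127 123 130 131 132 133 133 134 132 133 135
196   9  11  14  14  17  16  19  16  14 117 122 122 123 121 119 127 128 129 129 132 130 130 130 135
197   0  10  11  15  17  17  15  16  14 115 114 119 119 120 120 124 127 128 129 130 126 126 133 135
198   2   2   6  11  13  13  14  15  15 111 111 117 117 119 120 121 125 126 124 127 123 124 125 130
199  38   0   9  10  12  10  13  14 106 110 108 114 115 117 117 118 118 121 123 118 117 113   1 127
200  37  37  38   7   8  50   9  11 104 106 106 112 112 113 114 115 114 114 115 116 111 108   0   0
201  38  38  37  37  46   1  37  50 101 103 107 109 110 110 111 112 112 112 113 113 109 105   1   1
202  37  38  42  43  46  44  37  3
[... 1865 characters left out ...]

221  37  38  37  37  37  37  37  36  44  46  46  48  47  47  46  45  37  37  37  36  37  38  36  37
222  38  38  35  36  37  38  37  38  40  41  44  44  46  44  43  42  38  35  38  38  38  37  36  37
223  38  37  36  36  38  38  36  37  37  39  41  43  42  41  40  38  36  35  37  36  38  38  37  38
224  38  37  36  37  38  38  36  38  36  37  37  39  39  37  38  37  36  37  38  36  38  37  36  37
225  39  37  37  38  37  36  39  36  36  35  37  37  37  37  38  36  36  38  36  38  37  36  36  37
226  36  38  37  38  38  36  38  37  37  37  37  36  37  37  37  35  37  36  36  38  37  37  39  36
227  37  36  36  37  37  39  38  38  36  37  38  38  38  38  37  36  37  37  36  37  37  37  37  37
```

>>> move_arm([
  [-1,[0,0,-12],[0,0,0]],
  [-1,[0,0,-22],[0,0,0]],
  [-1,[0,0,-26],[0,0,0]],
  [-1,[0,0,-28],[0,0,0]],
  [-1,[0,0,-28],[0,0,0]],
])

```text
t: 13.75
tcp_pos: [630.4, 73.4, 17.0]
ee_rot: [-2.773, -1.476, -0.0]
ft_force: [-0.3, -0.5, 0.0]
finger_gap: 0.1
```

```bash
sed -i 's/range(192,228)/range(205,228)/' tipz.py; python3 tipz.py; python3 -c "
from h import *
c=cam('scene')
for z in (51,55):print(proj(c,[630.2,73.4,z]))"
```

```text
14.0 [630.7  73.4  17.4] [0.8 0.  0.1] 0.18349958418093296
205  35  37  37  38  39  40  35  36  94  96  97  97  95  99 101 103 104 105 107 102 104 104 110 111
206  37  37  38  36  39  37  36  86  87  89  93  93  91  98  99 101 100 103 103  98 101 106 107 109
207  37  37  38  36  37  36  37  82  84  85  90  91  92  92  96  98  98  99  96  97  99 102 106 107
208  37  37  37  38  36  36  37  80  83  86  88  88  90  91  92  95  95  97  93  86  83 100 103 105
209  38  37  37  38  37  37  37  76  79  83  83  85  87  88  89  87  88  89  88  83  37  42  46 100
210  36  37  37  36  37  38  36  74  77  80  82  82  84  85  87  84  85  87  86  79  41  42  43  45
211  38  36  38  38  38  37  38  72  72  77  79  81  81  82  83  83  82  82  80  75  41  42  42  43
212  37  38  38  37  36  38  38  67  70  74  75  76  78  79  80  78  79  79  76  72  37  40  41  41
213  37  37  36  37  37  37  37  66  66  72  72  73  74  77  76  74  77  77  73  69  36  37  38  38
214  37  37  38  37  37  37  36  63  67  67  69  71  72  73  72  71  74  74  67  37  37  37  36  37
215  37  38  38  39  36  37  36  36  64  
[... 614 characters left out ...]
  47  46  47  37  36  37  37  38  37  37  37
222  38  37  37  37  36  37  37  37  41  44  43  44  45  44  43  42  37  36  37  38  38  37  38  37
223  37  38  36  37  37  37  38  37  37  40  40  42  43  43  39  37  36  34  36  37  37  37  36  38
224  37  36  37  37  37  36  37  36  38  37  37  38  39  35  37  38  36  37  37  38  37  38  38  36
225  37  38  37  38  38  37  37  36  38  36  37  37  38  37  36  33  38  38  36  38  37  37  37  35
226  37  37  36  37  37  37  36  37  37  37  35  36  38  37  37  36  37  37  37  36  38  38  38  36
227  38  38  37  37  38  37  37  36  36  37  37  37  37  37  37  37  37  37  37  38  37  37  37  37
[353.29006683 217.4320108 ]
[353.49058677 216.19064879]
```

>>> move_arm([
  [-1,[0,0,-0.6],[0,0,0]],
  [-1,[0,0,-1.2],[0,0,0]],
  [-1,[0,0,-1.8],[0,0,0]],
  [-1,[0,0,-2.2],[0,0,0]],
  [-1,[0,0,-2.2],[0,0,0]],
])

```text
t: 14.68
tcp_pos: [630.3, 73.4, 14.8]
ee_rot: [-2.773, -1.476, 0.0]
ft_force: [0.3, 0.4, 0.2]
finger_gap: 0.1
```

>>> move_arm([
  [-1,[0,0,-0.5],[0,0,0]],
  [-1,[0,0,-1],[0,0,0]],
  [-1,[0,0,-1],[0,0,0]],
])

```text
t: 15.05
tcp_pos: [630.3, 73.4, 13.8]
ee_rot: [-2.773, -1.476, 0.0]
ft_force: [-0.1, 0.1, 0.4]
finger_gap: 0.1
```

>>> move_arm([
  [-1,[0,0,-0.4],[0,0,0]],
  [-1,[0,0,-0.8],[0,0,0]],
  [-1,[0,0,-0.8],[0,0,0]],
])

```text
t: 15.42
tcp_pos: [630.5, 73.4, 13.5]
ee_rot: [2.773, 1.476, 0.001]
ft_force: [-1.4, -0.7, 3.7]
finger_gap: -0.5
```

>>> move_arm([
  [-1,[0,0,-0.4],[0,0,0]],
  [-1,[0,0,-0.8],[0,0,0]],
  [-1,[0,0,-0.8],[0,0,0]],
])

```text
t: 15.8
tcp_pos: [630.4, 73.4, 12.2]
ee_rot: [2.773, 1.476, 0.0]
ft_force: [-1.6, -0.5, 4.7]
finger_gap: 0.3
```

Contact at TCP z≈13.5, and the washer is sliding at about 5 N. I'll keep going in small steps.

>>> move_arm([
  [-1,[0,0,-0.25],[0,0,0]],
  [-1,[0,0,-0.5],[0,0,0]],
  [-1,[0,0,-0.5],[0,0,0]],
])

```text
t: 16.18
tcp_pos: [630.4, 73.4, 12.0]
ee_rot: [2.773, 1.476, 0.0]
ft_force: [-1.3, -0.3, 6.3]
finger_gap: -0.0
```

>>> move_arm([
  [-1,[0,0,-0.25],[0,0,0]],
  [-1,[0,0,-0.5],[0,0,0]],
  [-1,[0,0,-0.5],[0,0,0]],
])

```text
t: 16.55
tcp_pos: [630.5, 73.4, 12.0]
ee_rot: [2.773, 1.476, 0.001]
ft_force: [-3.6, 0.3, 8.9]
finger_gap: -0.0
```

>>> move_arm([
  [-1,[0,0,-0.2],[0,0,0]],
  [-1,[0,0,-0.4],[0,0,0]],
  [-1,[0,0,-0.4],[0,0,0]],
])

```text
t: 16.92
tcp_pos: [630.5, 73.4, 12.0]
ee_rot: [2.773, 1.476, 0.001]
ft_force: [-4.5, -0.2, 11.2]
finger_gap: 0.1
```

```bash
python3 - <<'E'
from m import *
F=[];Z=[]
for _ in range(6): c=robot.capture('scene');o=robot.get_obs();F.append(o['ft_force']);Z.append(o['tcp_pos'])
print(np.mean(F,0).round(2),np.mean(Z,0).round(2),np.std(Z,0).round(2),o['wrist_torque'].round(2))
for y in range(208,227): print(y,' '.join('%3d'%by_depth(c,(x,y))[2] for x in range(342,366)))
E
```

```text
[-4.19 -0.35 10.99] [630.5   73.42  12.02] [0.01 0.01 0.01] [-0.07  0.85 -0.01]
208  37  36  36  37  38  38  35  80  81  84  85  86  85  90  95  94  97  97  96  91  95 101 106 103
209  38  34  35  40  38  36  37  77  78  83  84  85  88  88  88  92  90  92  90  92  93  98 102 104
210  36  38  35  37  40  35  38  73  77  80  83  82  85  82  84  84  83  86  84  79  38  95  96  98
211  37  38  38  34  36  35  36  72  72  80  81  77  82  79  82  83  82  82  79  77  42  41  41  42
212  40  38  40  37  37  37  36  70  70  76  75  77  79  81  80  79  78  79  78  73  40  41  41  39
213  37  37  39  38  37  34  64  65  65  73  72  74  74  78  76  77  76  78  72  69  36  37  36  39
214  40  35  37  37  37  37  61  63  69  70  70  70  73  73  72  73  74  74  70  37  36  36  37  38
215  37  35  35  36  38  40  37  60  65  64  65  68  69  72  68  70  68  69  66  35  38  38  37  36
216  37  37  39  37  40  41  39  56  60  63  62  65  66  68  65  69  65  66  34  37  36  38  38  36
217  39  38  38  35  37  37  36  36  55  61  64  65  61  64  60  61  66  63  36  36  40  38  34  38
218  38  39  37  37 
[... 179 characters left out ...]

220  36  41  37  38  39  35  35  37  45  47  49  52  55  52  50  48  36  37  39  39  38  37  35  37
221  36  37  38  37  38  38  33  35  44  42  46  47  50  46  44  44  35  36  38  38  38  36  35  35
222  38  38  38  35  38  39  38  35  41  42  44  45  46  44  41  40  35  37  36  38  36  35  35  37
223  35  36  35  38  35  39  33  36  42  40  43  45  41  44  40  39  35  37  39  37  38  36  37  36
224  37  36  36  37  36  38  37  39  36  34  37  37  38  38  35  34  36  38  36  38  36  36  35  39
225  35  36  37  36  36  39  37  37  36  38  36  33  36  33  35 790  37  37  35  37  35  38  36  39
226 790  37  35  37  38  36  39  37  37  36  36  36  34  35  35  40  38  37  39  38  37  38  37  35
```

>>> move_arm([
  [-1,[-0.2,0,-0.2],[0,0,0]],
  [-1,[-0.2,0,-0.2],[0,0,0]],
  [-1,[-0.2,0,-0.2],[0,0,0]],
  [-1,[-0.2,0,-0.2],[0,0,0]],
  [-1,[-0.2,0,-0.2],[0,0,0]],
  [-1,[-0.2,0,-0.2],[0,0,0]],
  [-1,[-0.2,0,-0.2],[0,0,0]],
  [-1,[-0.2,0,-0.2],[0,0,0]],
])

```text
t: 18.23
tcp_pos: [630.5, 73.4, 12.0]
ee_rot: [2.773, 1.476, 0.002]
ft_force: [-4.8, -0.7, 12.0]
finger_gap: 0.1
```

>>> move_arm([
  [-1,[0,0,1],[0,0,0]],
  [-1,[0,0,5],[0,0,0]],
  [-1,[0,0,30],[0,0,0]],
  [-1,[0,0,70],[0,0,0]],
  [-1,[0,0,90],[0,0,0]],
  [-1,[0,0,90],[0,0,0]],
])

```text
t: 18.98
tcp_pos: [631.9, 73.4, 102.2]
ee_rot: [2.772, 1.475, 0.005]
ft_force: [0.8, -1.0, 0.2]
finger_gap: -0.4
```

```bash
cat > fin.py <<'E'
import sys
from m import *
D=[];I=[]
for _ in range(10): c=robot.capture('scene');D.append(c['depth']);I.append(c['image'].astype(float))
D=np.array(D);D[D<500]=np.nan;c['depth']=np.nanmedian(D,0);o=robot.get_obs();print(o['t'],o['tcp_pos'].round(1),o['ft_force'].round(1))
for y in range(213,227): print(y,' '.join('%5.1f'%by_depth(c,(x,y))[2] for x in range(347,361)))
P=np.array([by_depth(c,(x,y)) for y in (217,218,219) for x in range(350,358)]);P=P[P[:,2]>47]
A=np.c_[P[:,:2]-P[:,:2].mean(0),np.ones(len(P))];print('top plane slope,mean',np.linalg.lstsq(A,P[:,2],rcond=None)[0],P.mean(0))
Q=np.array([by_depth(c,(x,y)) for y in (216,217,218,219,220) for x in (340,341,342,343)]);print('face z',np.median(Q[:,2]))
s=cv2.resize(np.mean(I,0)[200:240,325:385],(780,520),interpolation=2)
cv2.imwrite('pics/'+sys.argv[1],cv2.cvtColor((255*np.clip(s/150,0,1)**.6).astype(np.uint8),4))
E
python3 fin.py f1.png
```

```text
19.475 [629.8  73.4 100.1] [ 0.5 -0.6  0.6]
213  37.9  37.9  37.0  38.0  37.9  36.8  38.2  37.9  38.2  37.5  38.7  37.5  37.5  38.0
214  37.4  37.3  36.7  36.5  38.6  37.7  36.8  37.0  37.0  36.8  37.5  36.1  37.2  38.2
215  36.7  38.2  38.1  37.6  37.4  37.0  37.5  37.1  37.9  37.7  37.6  37.7  37.2  37.8
216  37.0  36.7  38.5  37.2  38.0  50.1  49.6  49.6  49.6  37.3  38.4  37.6  38.0  37.4
217  38.1  37.2  37.8  50.4  50.4  51.0  50.1  49.8  50.5  50.5  50.1  37.3  37.8  38.1
218  36.7  37.0  38.4  49.2  50.3  49.8  49.6  50.3  49.9  50.3  49.3  37.8  37.8  37.6
219  37.2  37.0  35.9  48.6  49.8  49.4  50.2  50.8  50.6  49.1  49.1  38.2  37.2  38.4
220  37.6  34.8  35.7  47.5  49.2  49.3  49.4  48.8  49.4  49.4  49.5  37.3  36.9  38.3
221  36.7  36.4  36.1  43.8  45.6  46.3  48.0  49.3  48.6  47.0  45.3  34.4  37.7  37.0
222  37.9  35.9  35.7  42.3  42.1  44.0  45.1  46.5  44.6  44.9  42.3  35.6  35.4  37.4
223  37.3  36.1  35.6  38.0  39.1  41.4  42.6  43.1  42.1  40.3  38.0  37.0  35.8  37.0
224  36.2  37.9  36.5  36.0  36.4  37.5  38.4  40.3  38.2  36.6  35.7  35.0  37.4  37.8
225  37.5  37.3  36.7  37.0  35.7  35.4  36.4  36.2  35.0  34.5  35.9  38.4  37.7  36.5
226  37.8  36.1  37.4  37.4  36.9  37.6  37.8  36.9  37.8  37.0  37.8  37.3  37.0  36.4
top plane slope,mean [-5.26878699e-02  2.52733430e-03  4.99678408e+01] [631.08132083  73.89600458  49.96784083]
face z 37.36177124824394
```

View pics/f1.png

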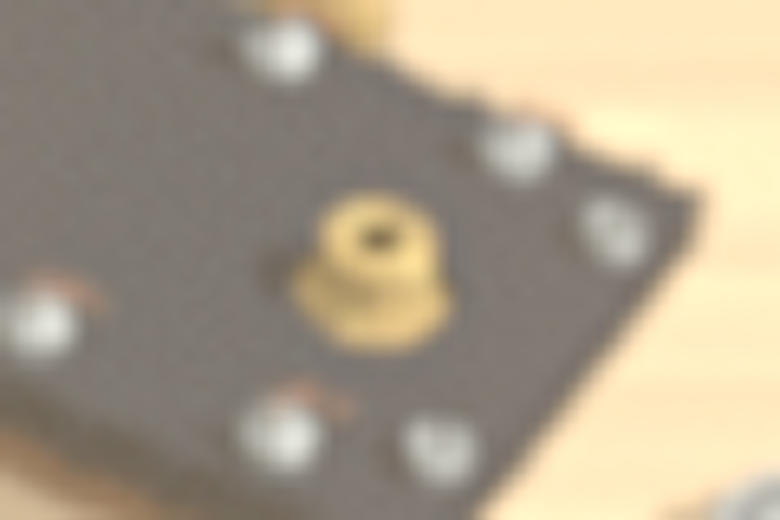

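Picture f1 shows the nut standing upright in the pocket, its collar about 1.4 mm below the face. The stop at z=12.0 was hard, with the force rising from 6 to 12 N and no motion. To rule out a jam, I'll press again at a slightly shifted point.

>>> move_arm([
  [-1,[1,0.5,-40],[0,0,0]],
  [-1,[1,0.5,-70],[0,0,0]],
  [-1,[1,0.5,-82],[0,0,0]],
  [-1,[1,0.5,-86],[0,0,0]],
  [-1,[1,0.5,-86],[0,0,0]],
  [-1,[1,0.5,-87],[0,0,0]],
  [-1,[1,0.5,-87.6],[0,0,0]],
  [-1,[1,0.5,-88.2],[0,0,0]],
  [-1,[1,0.5,-88.6],[0,0,0]],
  [-1,[1,0.5,-88.6],[0,0,0]],
])

```text
t: 20.72
tcp_pos: [631.2, 73.9, 12.1]
ee_rot: [-2.773, -1.476, -0.0]
ft_force: [0.0, -0.2, 0.3]
finger_gap: -0.1
```

>>> move_arm([
  [-1,[0,0,-0.3],[0,0,0]],
  [-1,[0,0,-0.6],[0,0,0]],
  [-1,[0,0,-0.9],[0,0,0]],
  [-1,[0,0,-0.9],[0,0,0]],
  [-1,[0,0,-0.9],[0,0,0]],
])

```text
t: 21.35
tcp_pos: [631.3, 73.9, 12.1]
ee_rot: [2.773, 1.476, 0.001]
ft_force: [-2.0, 0.0, 7.5]
finger_gap: -0.1
```

>>> move_arm([
  [-1,[0,0,-0.2],[0,0,0]],
  [-1,[0,0,-0.5],[0,0,0]],
  [-1,[0,0,-0.5],[0,0,0]],
  [-1,[0,0,-0.5],[0,0,0]],
])

```text
t: 21.85
tcp_pos: [631.3, 73.9, 12.0]
ee_rot: [2.773, 1.476, 0.001]
ft_force: [-2.8, -0.1, 9.1]
finger_gap: -0.1
```

The stop is at the same height. I'll take it to 12 N, hold, then release and retreat.

>>> move_arm([
  [-1,[0,0,-0.2],[0,0,0]],
  [-1,[0,0,-0.45],[0,0,0]],
  [-1,[0,0,-0.45],[0,0,0]],
  [-1,[0,0,-0.45],[0,0,0]],
  [-1,[0,0,-0.45],[0,0,0]],
  [-1,[0,0,-0.45],[0,0,0]],
  [-1,[0,0,-0.45],[0,0,0]],
  [-1,[0,0,-0.45],[0,0,0]],
  [-1,[0,0,-0.45],[0,0,0]],
  [-1,[0,0,-0.45],[0,0,0]],
])

```text
t: 23.1
tcp_pos: [631.4, 73.9, 12.0]
ee_rot: [2.773, 1.476, 0.002]
ft_force: [-3.9, 0.1, 12.0]
finger_gap: 0.3
```

>>> move_arm([
  [-1,[0,0,1],[0,0,0]],
  [-1,[0,0,4],[0,0,0]],
  [-1,[0,0,25],[0,0,0]],
  [-1,[0,0,60],[0,0,0]],
  [-1,[0,0,100],[0,0,0]],
  [-1,[0,0,130],[0,0,0]],
  [-1,[0,0,130],[0,0,0]],
  [-1,[0,0,130],[0,0,0]],
])

```text
t: 24.1
tcp_pos: [630.6, 73.9, 138.9]
ee_rot: [-2.773, -1.475, 0.002]
ft_force: [-0.3, 0.2, 0.1]
finger_gap: -0.4
```

```bash
python3 fin.py g1.png | tail -4; python3 - <<'E'
from m import *
for n in('scene',):
    c=robot.capture(n);d=np.abs(c['image'].astype(int)-np.load(n+'1.npz')['im']).max(2)>35
    d[:195,:]=0
    k,_=cv2.findContours(d.astype(np.uint8),0,2);print([ (cv2.boundingRect(a),len(a)) for a in k if cv2.contourArea(a)>8])
E
```

```text
225  37.1  37.5  37.2  37.3  36.8  36.2  35.6  36.2  35.4  36.5  35.7  37.0  37.2  37.3
226  38.2  37.6  37.0  37.2  36.4  37.6  38.1  37.7  38.3  37.6  37.4  37.0  38.6  37.6
top plane slope,mean [3.16043798e-02 1.58079203e-02 4.98967364e+01] [631.0018864   73.91554115  49.89673641]
face z 37.433043048970376
[((348, 215, 11, 12), 23), ((322, 203, 9, 11), 28), ((77, 195, 203, 33), 130)]
```

```bash
python3 -c "
from plant import robot
print(robot.finish_job())"
```

```text
the job is handed in; nothing more can be done
None
```

The nut is in the pocket and bedded, and I handed the job in at about 24.7 s, inside the 54 s limit. I caged it loosely between the fingers and slid it about 76 mm along the plate, never lifting it, until its collar dropped into the pocket. Then I pressed with shut fingers.

- **Drop:** after the slide, the depth images showed the nut's top 3.5 mm lower, with the collar level with the plate face.
- **Bedding:** the washer slid at about 5 N and went about 1.4 mm down before a hard stop. I held 12.0 N there for about 1 s. A second press 1 mm to the side, also to 12.0 N, stopped at the same height, so it does not look jammed. The highest push in any reading was about 13 N, counting a sideways part of 4–5 N.
- **Last check:** the nut stands upright with its top about 12.5 mm above the face, and the arm is clear and reads no force. Comparing the last scene picture with the first, the only changes were the nut's old and new places and what looks like the arm's shadow. That comparison left out the upper part of the picture, so the two bearings by the funnel stand were not checked.

**Disagreements:**
- **Tool height:** the visible fingertips sat about 40 mm higher than the reported tool position, so I worked from the camera and the measured force.
- **Pocket offset:** the two cameras differed by up to about 3 mm on the distance from nut to pocket.
- **Collar contact:** during the first part of the slide a fingertip rested on the collar with about 5.5 N. I raised the tool 2 mm and carried on.

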